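# Fit the inner leg into a telescopic stand leg

## Robot

A 6-joint arm with a two-finger parallel gripper is mounted at the origin on the work surface. World frame = base frame: x ahead of the robot, y to its left, z up, the work surface at z = 0. Lengths are in m, angles in rad, forces in N, time in s.
With the tool pointing down it reaches from about 0.25 to 0.775 m from the base axis. Payload 4 kg.
Tool frame: the origin (TCP) lies midway between the tips of the shut fingers; the grasp point (between the pads) lies 19 mm behind it (ctrl.grip_depth is the distance from the TCP to the grasp point, in m); z points along the fingers, y is the line along which they close (so a half turn about z gives the same grasp; the last joint's range is limited). The gripper opens to 94 mm and grips with 3 to 60 N. Pads are 16 mm wide; open, the fingers measure 119 mm over their backs; the gripper's body (75 mm by 177 mm) begins 78 mm behind the grasp point.
Start: joints at [1.156, 0.087, 1.371, -0, 1.684, -0.103], TCP at [0.169, 0.523, 0.206] pointing down, gripper open.
Joint ranges: [-3.1, 3.1], [-0.76, 2.03], [0.27, 2.55], [-1.08, 4.22], [0.17, 2.65], [-2.57, 2.57]. Speed limits (rad/s): [2.79, 2.79, 3.14, 3.14, 3.14, 3.14].

## Interface

Orientations are given as a unit quaternion [w, x, y, z].
In Python, from cell import ctrl gives the robot as it stands. The module is installed in compiled form; this text tells all that it offers.
- The arm moves only by the tool arm_command, never from a script. Its argument "increments" is a list of rows, each an object of numbers: "jaw": the opening, from 0 (shut) to 1 (fully open); "tx", "ty", "tz": the shift along the tool's x, y, z in mm; "spin": the turn about the tool's z in units of 10 degrees (1.0 is 10 degrees). In form: [{"jaw": .., "tx": .., "ty": .., "tz": .., "spin": ..}, ...]. A call has 1 to 20 rows; each row is the pose to reach, as a shift and turn from the pose commanded when the call began, along the tool's axes at that moment; what a row does not reach only later rows make up. A row lasts 1/8 s, in which the tool goes at most 62.5 mm and 10.7 degrees, less where a joint would pass 70% of its speed; a pose out of reach is approached as far as the arm can. A call with a gripper value outside its range is refused whole. The fingers move at their own pace and stop on an object; "force" is the grip in N (left out, the last holds). Time passes only in rows, so rows that repeat a pose let the fingers close. It gives the time, the measured TCP pose, the force, the opening and the grip force at its end, in the units of the state.
- ctrl.state(): the state, without advancing time (a new reading comes with each control period).
- ctrl.capture(name): name is "scene" or "side" or "wrist"; returns a dict with "image" (384x512x3 uint8, red, green, blue), "fx", "fy", "cx", "cy" (pixels), "dist_coeffs" ([k1, k2, p1, p2, k3] as OpenCV has them; the pictures are not rectified), "xyz" and "rotation" of the camera in the world. Camera axes: x right, y down, z forward; pixel columns grow to the right and rows downward; lengths in m; the calibration is good to about 2 mm. A picture is of the moment at which its call begins. There is no depth.
- ctrl.sign_off(): hands the job in; it is judged then, once.
Trained networks look in a picture, given as the dict that the camera call returned (one of the last four; its "shot" number tells which), for a name from the list of things; names that differ only in an ending like _2 or _b are one class to them, and where a whole thing is asked for, a point or a joint stands for the part that bears it (a point fixed in the world has none). Each returns a list of dicts, best first, with "conf" (0 to 1); they miss things now and then, are a little off and sometimes report something else, mostly with a low value. They report only what shows in the picture. A call takes as long as a camera call.
- ctrl.regions_of(query, picture): "region" (384x512 bool, what is visible of it) and "rect" ([left, top, right, bottom] in pixels, round what is visible of it).
The state is a dict: "time": time; "q": joint angles; "qvel": joint speeds; "joint_efforts": joint torques, N m; "eef_pos": TCP position; "eef_rot": TCP orientation; "wrist_force": force on the tool from outside, world axes, zero at the start; "wrist_torque": the same for the moment, N m; "finger_gap": opening from 0.0 (shut) to 1.0 (fully open); "finger_force": force on a finger pad.
Only numpy, scipy, OpenCV 4.12 (cv2) and the standard library are available. Lean on these libraries where they do the work, as an engineer would, in place of code of your own. Each camera call takes 0.05 s, during which the arm holds its last target. There are 200 camera calls.

## Task

Put this stand leg together: the outer leg is clamped in the vise, and the inner leg (the square tube with the sprung button) is in the stock rack with only its button end sticking out. Draw it out by that end, lay it flat on the bench mat and let go, then take it again nearer its plain foot end and slide its button end into the mouth of the outer leg, button up, until the button pops up through the hole in the outer leg. Then fold the clamp lever on the collar fully down along the outer leg, and leave the other stock in the rack and the multimeter, screwdriver and solder reel on the mat where they are.

Things in the scene. Friction and masses are not known exactly. Their poses are not given: they have to be found in the camera images.
- inner_leg: Loose bare-aluminium square tube 22 x 22 x 280 mm, about 150 g, black plug flush in its foot end, sprung button near the other end (tip). Origin: centre of its underside, mid-length. y runs along it from foot (-140) to tip (+140); z up, out of the button's face. It starts in one of the rack's bays, button up, tip out, 105 to 120 mm of it beyond the rack's front.
- leg_button (a point): Button's axis on the inner leg's top face: 118 mm ahead of mid-length (22 mm from the tip), 22 mm above the underside. Axes as inner_leg. The button is a round-headed steel pin 8 mm in diameter that stands 8 mm above that face when out; pressing it takes 1.5 N at first, 4 N when flush.
- snap_button (a joint): How far the sprung button is pressed in (m): 0 = fully out, 0.008 = flush. The sloped mouth presses it in by itself as the tube is pushed in (5 to 15 N of push); it springs out when it reaches the hole, and its side then stops the tube going farther.
- rack: Fixed plywood stock rack 204 wide (x), 190 deep (y), 86 mm high, closed top, three bays side by side. Origin: centre of its underside, on the mat. Open front face at y = +95. Bays centred at x = -66, 0, +66, each 60 wide, 48 high, floor 32 above the origin. The inner leg and two other lengths of stock lie in them in any order, all sticking out 105 to 120 mm. The rack stands on a mat 3 mm thick.
- outer_mouth (a point): On the outer leg's axis at its mouth, 105 mm above the mat. y points INTO the leg, z up. The outer leg: fixed level aluminium square tube, 28 mm outside, bore 23.6, 240 mm long. First 40 mm: black collar, 45 wide, from 22 below to 25 mm above the axis. Mouth tapers: sides and bottom 4 mm over 12 mm of depth; top from 21.3 above the axis to 11.8 at 26 mm depth (ramp for the button).
- vise: Green bench vise that clamps the outer leg. Origin: centre of its base, on the mat, under the outer leg's axis and 165 mm beyond the mouth. Axes as outer_mouth. Base 112 mm in diameter; jaws 72 mm long (y), tops 115 to 124 mm high; screw towards -x, its cross bar (110 mm along y) 121 mm out and 86 mm high.
- outer_hole (a point): Centre of the hole in the outer leg's top, on its outer surface: 105 mm in from the mouth, 14 mm above the axis. Axes as outer_mouth. Hole 11 mm long along the tube, 12 mm wide, wall 2.2 mm. With the button in it the inner leg's tip is 127 mm in from the mouth and 153 mm of the inner leg stays outside.
- clamp_lever (a joint): Angle of the black clamp lever on the collar (rad): 0 = folded flat along the top of the outer leg, pointing away from the mouth; pi/2 = straight up; 1.9 at most (leaning back over the mouth). It starts at 1.25 to 1.7, stays where it is left and takes 1 to 2 N at its tip to fold.
- lever_pivot (a point): Hinge of the clamp lever: 36 mm in from the mouth and 26 mm above the outer leg's axis; hinge line crosswise (x). Axes as outer_mouth.
- lever_tip (a point): Rounded free end of the clamp lever, 24 mm wide and 11 mm thick, 48 mm from the hinge; the rest of the lever is a flat plate 19 mm wide and 6 mm thick.
- slot_profile: Other stock in the rack, leave alone: slotted aluminium profile 20 x 20 x 280 mm. Origin: centre of its underside; y along it.
- flat_tube: Other stock in the rack, leave alone: aluminium flat tube 30 wide x 15 high x 280 mm. Origin: centre of its underside; y along it.
- multimeter: Hand-held multimeter 78 x 155 x 34 mm lying on the bench. Origin: centre of its underside; y along it.
- screwdriver: Screwdriver 190 mm long lying on the bench, x along it. Origin under its middle.
- solder_reel: Reel of solder, 62 mm in diameter, 41 mm high, standing on its flange. Origin: centre of its underside.

How it is judged:
On the way, in this order (a step that is already met when the one before it is completed fails the run):
1. the inner leg lies flat on the bench mat, out of the rack and let go (height (world z) of inner_leg below 0.008 m and height (world z) of leg_button below 0.032 m and angle between inner_leg's own z axis and vertical below 0.06 rad and contact force between the fingers and inner_leg below 0.1 N and linear speed of inner_leg below 0.02 m/s), for 0.1 s.
2. the inner leg is in the outer leg and its button has popped up through the hole (value of joint snap_button below 0.0025 m and y of leg_button in the frame of outer_hole between -0.005 and 0.005 m and distance between leg_button and outer_hole below 0.009 m and angle between the y axis of inner_leg and the y axis of outer_mouth, either way round below 0.06 rad), for 0.2 s.
At the end, for the whole second after the job is handed in: The inner leg is in the outer leg with its button out (pressed in by less than 2.5 mm) within 5 mm of the hole's centre along the tube, the tubes aligned within 0.06 rad, the inner leg at rest, and the clamp lever folded down to within 0.15 rad (all of step 2 and value of joint clamp_lever below 0.15 rad and linear speed of inner_leg below 0.02 m/s); the robot touches nothing.
It fails at once if other stock in the rack shifted by more than 20 mm (distance of any of slot_profile, flat_tube from where it was at the start of the episode above 0.02 m).
It fails at once if a bystander on the bench shifted by more than 25 mm (distance of any of multimeter, screwdriver, solder_reel from where it was at the start of the episode above 0.025 m).
It also fails if it takes over 69 s, if anything falls off the work surface, if the arm or the gripper's body presses on something with over 40 N, if the wrist force passes 120 N, or if a joint passes its speed limit or range.

## Working session

There is one attempt and no reset: what is moved stays moved. The work goes in short steps, Python scripts to look and compute and a tool call to move; the robot and the scene stay as the last step left them, time stands still between calls to the robot, and variables do not carry over. Pictures are saved under pics/ and viewed, at most 10 in all, crops included, and the job is handed in when it is done.

Besides the shell and the picture viewer there is one more tool, called after "Call:" by a JSON object that holds its "name" and its "arguments", one argument or row to a line. arm_command: Moves the arm, as the interface text tells. Its arguments: {"type":"object","properties":{"increments":{"type":"array","items":{"type":"object","properties":{"jaw":{"type":"number"},"tx":{"type":"number"},"ty":{"type":"number"},"tz":{"type":"number"},"spin":{"type":"number"}}}},"force":{"type":"number"}},"required":["increments"]}

```bash
mkdir -p pics
cat > h.py <<'E'
import numpy as np, cv2
from cell import ctrl
from scipy.spatial.transform import Rotation as R
def snap(n,f=None):
    p=ctrl.capture(n)
    if f: cv2.imwrite('pics/'+f,cv2.cvtColor(p['image'],cv2.COLOR_RGB2BGR))
    return p
def K(p): return np.array([[p['fx'],0,p['cx']],[0,p['fy'],p['cy']],[0,0,1.]])
def rot(p):
    r=np.array(p['rotation'],float)
    return r if r.shape==(3,3) else R.from_quat(r,scalar_first=True).as_matrix()
def ray(p,uv):
    u=cv2.undistortPoints(np.array(uv,float).reshape(-1,1,2),K(p),np.array(p['dist_coeffs'],float)).reshape(-1,2)
    d=np.c_[u,np.ones(len(u))]@rot(p).T
    return np.array(p['xyz'],float),d
def onz(p,uv,z):
    c,d=ray(p,uv); return c+d*((z-c[2])/d[:,2])[:,None]
def proj(p,X):
    r=rot(p); X=np.array(X,float).reshape(-1,3)
    return cv2.projectPoints(X,cv2.Rodrigues(r.T)[0],-r.T@np.array(p['xyz'],float),K(p),np.array(p['dist_coeffs'],float))[0].reshape(-1,2)
def tri(obs):
    A=np.zeros((3,3));b=np.zeros(3)
    for p,uv in obs:
        c,d=ray(p,uv);d=d[0]/np.linalg.norm(d[0]);M=np.eye(3)-np.outer(d,d);A+=M;b+=M@c
    return np.linalg.solve(A,b)
def save(img,f,s=1): cv2.imwrite('pics/'+f,cv2.resize(cv2.cvtColor(img,cv2.COLOR_RGB2BGR),None,fx=s,fy=s,interpolation=cv2.INTER_CUBIC))
E
cat > a.py <<'E'
from h import *
np.set_printoptions(precision=3,suppress=True)
P=[snap(n) for n in('scene','side','wrist')]
save(np.hstack([P[0]['image'],P[1]['image']]),'a.png',0.78)
save(P[0]['image'],'a0.png',1.5);save(P[1]['image'],'a1.png',1.5);
for p,n in zip(P,('scene','side','wrist')):
    print(n,p['xyz'],rot(p).tolist(),p['fx'])
    for q in('inner_leg','leg_button','rack','vise','clamp_lever','lever_tip','slot_profile','flat_tube','multimeter','screwdriver','solder_reel'):
        print(q,[(round(r['conf'],2),[int(x) for x in r['rect']]) for r in ctrl.regions_of(q,p)[:2]])
print(ctrl.state())
E
python3 a.py
```

```text
scene [1.244 0.726 0.87 ] [[-0.7574249335791026, 0.39292771653281056, -0.5214549640889456], [0.652861012214332, 0.44483612780931564, -0.6131013930224692], [-0.008942523311131767, -0.8048158975665961, -0.5934571613022328]] 489.7365535674961
inner_leg [(0.8, [182, 173, 219, 205])]
leg_button [(0.95, [184, 176, 221, 204])]
rack [(0.56, [140, 123, 230, 200])]
vise [(0.74, [326, 185, 433, 296])]
clamp_lever [(0.53, [341, 187, 352, 210])]
lever_tip [(0.51, [341, 186, 349, 210])]
slot_profile [(0.84, [214, 154, 254, 179])]
flat_tube [(0.89, [199, 162, 238, 191])]
multimeter [(0.58, [213, 206, 257, 257]), (0.16, [140, 126, 231, 199])]
screwdriver [(0.61, [243, 197, 285, 231])]
solder_reel [(0.89, [269, 262, 298, 290])]
side [0.316 0.619 0.579] [[-0.9296639854434756, -0.2146788422290411, 0.2993958397649373], [-0.3682458889342025, 0.5173457963600712, -0.7724948493495751], [0.010947120736180593, -0.8284119275383246, -0.560012355988531]] 402.36141490262105
inner_leg [(0.93, [242, 142, 270, 178])]
leg_button [(0.83, [242, 141, 273, 177])]
rack [(0.68, [151, 242, 181, 280])]
vise [(0.78, [169, 216
[... 515 characters left out ...]
586797], [-0.001833387003100484, 0.22769316155797265, -0.9737312066847975]] 270.29430256518276
inner_leg []
leg_button []
rack []
vise []
clamp_lever []
lever_tip []
slot_profile []
flat_tube []
multimeter []
screwdriver []
solder_reel []
{'time': 1.8, 'q': array([ 1.156,  0.087,  1.371,  0.   ,  1.684, -0.103]), 'qvel': array([ 0.001, -0.   , -0.   ,  0.   ,  0.001, -0.001]), 'joint_efforts': array([ -0.   , -34.002, -30.26 ,   0.072,   0.024,  -0.   ]), 'eef_pos': array([0.169, 0.523, 0.206]), 'eef_rot': array([0.   , 0.155, 0.988, 0.   ]), 'wrist_force': array([ 0.114,  0.054, -0.398]), 'wrist_torque': array([ 0.019, -0.052, -0.002]), 'finger_force': 0.0, 'finger_gap': 1.0006860706179614}
```

View pics/a0.png

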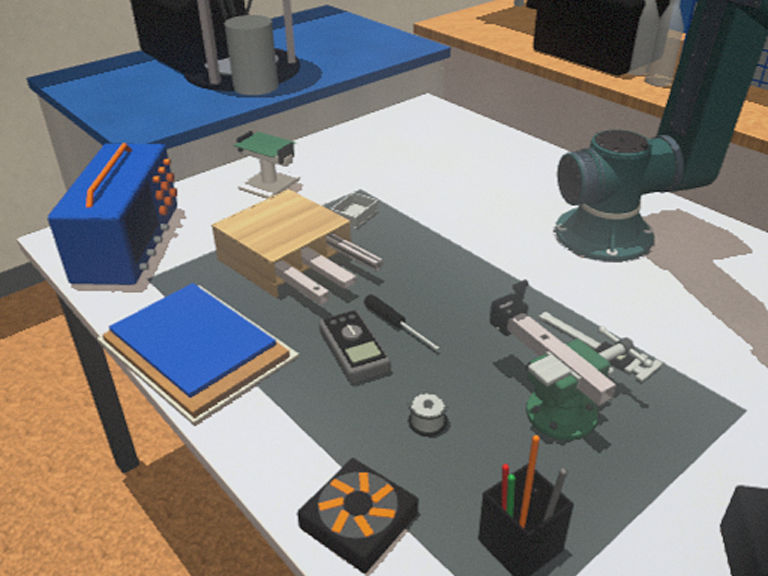

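View pics/a1.png

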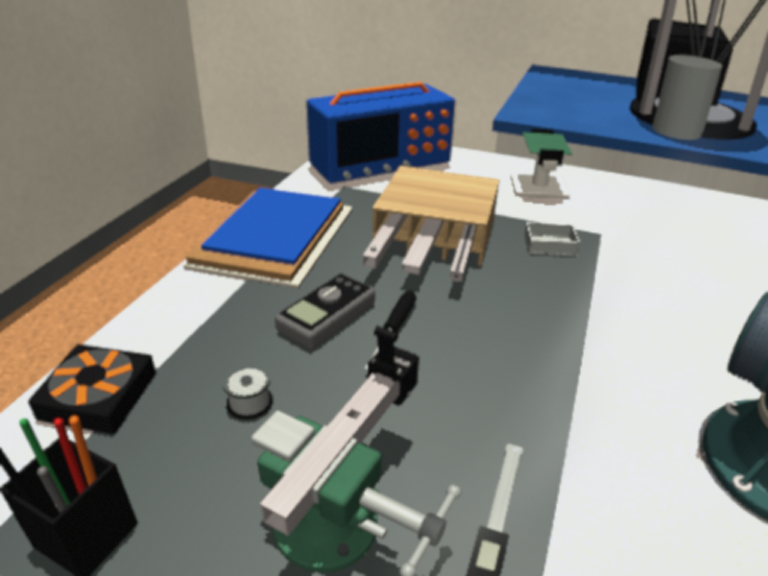

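```bash
cat > b.py <<'E'
from h import *
import pickle
P=[snap(n) for n in('scene','side')]
pickle.dump(P,open('P.pkl','wb'))
def crop(p,x,y,w,h):
    i=cv2.cvtColor(p['image'],cv2.COLOR_RGB2BGR)[y:y+h,x:x+w]
    return cv2.resize(i,(400,300),interpolation=cv2.INTER_CUBIC)
im=np.vstack([np.hstack([crop(P[0],160,130,100,75),crop(P[1],230,115,100,75)]),np.hstack([crop(P[0],315,180,120,90),crop(P[1],160,220,160,120)])])
cv2.imwrite('pics/b.png',im)
E
python3 b.py
```

```text
(no output)
```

View pics/b.png

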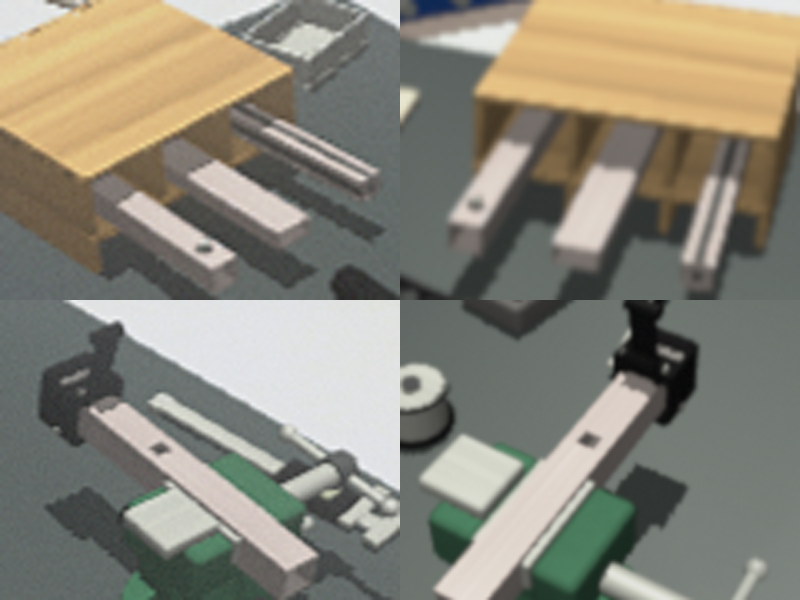

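```bash
cat > c.py <<'E'
from h import *
import pickle
np.set_printoptions(precision=4,suppress=True)
S,D=pickle.load(open('P.pkl','rb'))
s=lambda x,y,k,ox,oy:[x/k+ox-.5+.5/k*0,y/k+oy-.5]
A=lambda x,y:s(x,y,4,160,130)
B=lambda x,y:s(x-400,y,4,230,115)
C=lambda x,y:s(x,y-300,400/120,315,180)
E=lambda x,y:s(x-400,y-300,2.5,160,220)
for n,a,b,z in [('button',A(204,246),B(476,203),.061),('tipL',A(212,265),B(482,228),.057),('tipR',A(238,250),B(450,221),.057),
 ('hole',C(160,447),E(589,438),.122)]:
    print(n,onz(S,a,z)[0],onz(D,b,z)[0],tri([(S,a),(D,b)]))
print('far end scene',onz(S,[C(275,572),C(317,552)],.122),'near',onz(S,[C(78,412),C(112,397)],.122))
print('side left edge',onz(D,[E(438,588),E(620,372)],.122)); print('side right edge',onz(D,[E(480,600),E(665,395)],.122))
print('far side',onz(D,[[265/1.5,513/1.5],[296/1.5,527/1.5]],.122))
# inner leg edges at rack front
print('leg back scene',onz(S,[A(92,195),A(122,178)],.057),'side',onz(D,[B(503,135),B(537,143)],.057))
print('lever tip', tri([(S,C(112,328)),(D,E(645,297))]))
# profile tips
print('flat',onz(S,[A(275,240),A(308,215)],.05),onz(D,[B(553,245),B(601,252)],.05))
E
python3 c.py
```

```text
button [ 0.6314 -0.194   0.061 ] [ 0.6327 -0.1901  0.061 ] [ 0.6327 -0.1916  0.0615]
tipL [ 0.6374 -0.1771  0.057 ] [ 0.6206 -0.1698  0.057 ] [ 0.6283 -0.1904  0.0441]
tipR [ 0.6133 -0.179   0.057 ] [ 0.642  -0.1698  0.057 ] [ 0.6319 -0.1506  0.0758]
hole [0.4862 0.2167 0.122 ] [0.4927 0.2187 0.122 ] [0.4913 0.2209 0.1262]
far end scene [[0.528  0.3453 0.122 ]
 [0.4923 0.3522 0.122 ]] near [[0.5    0.1523 0.122 ]
 [0.4682 0.157  0.122 ]]
side left edge [[0.5238 0.3501 0.122 ]
 [0.4973 0.1559 0.122 ]]
side right edge [[0.4997 0.348  0.122 ]
 [0.4621 0.1652 0.122 ]]
far side [[0.5158 0.359  0.122 ]
 [0.4844 0.361  0.122 ]]
leg back scene [[ 0.6522 -0.3028  0.057 ]
 [ 0.6235 -0.3065  0.057 ]] side [[ 0.6515 -0.2871  0.057 ]
 [ 0.6264 -0.2855  0.057 ]]
lever tip [0.4805 0.1582 0.1918]
flat [[ 0.581  -0.179   0.05  ]
 [ 0.5444 -0.1872  0.05  ]] [[ 0.577  -0.1787  0.05  ]
 [ 0.5471 -0.1824  0.05  ]]
```

```bash
cat > d.py <<'E'
from h import *
np.set_printoptions(precision=3,suppress=True)
p=snap('scene'); d=snap('side')
for P in(p,d):
  for q,z in(('multimeter',.03),('screwdriver',.018),('solder_reel',.03)):
    r=ctrl.regions_of(q,P)
    if not r: print(q,'none');continue
    m=r[0]['region'].astype(np.uint8)
    b=cv2.boxPoints(cv2.minAreaRect(cv2.findNonZero(m)))
    print(q,r[0]['conf'],onz(P,b,z)[:,:2].tolist() if 0 else np.round(onz(P,b,z)[:,:2],3).tolist())
# mat & front rack corners
print(onz(p,[[x/1.5,y/1.5] for x,y in((364,191),(744,410),(590,575))],.003))
print('rack top front', onz(p,[[160+80/4-.5,130+178/4-.5],[160+293/4-.5,130+70/4-.5]],.089), onz(d,[[230+77/4,115+95/4],[230+378/4,115+137/4]],.089))
E
python3 d.py
```

```text
multimeter 0.63 [[0.677, -0.142], [0.576, -0.149], [0.643, 0.041], [0.731, 0.04]]
screwdriver 0.76 [[0.561, -0.145], [0.532, -0.159], [0.536, -0.05], [0.563, -0.039]]
solder_reel 0.87 [[0.669, 0.106], [0.627, 0.143], [0.687, 0.204], [0.726, 0.17]]
multimeter 0.84 [[0.719, 0.012], [0.674, -0.19], [0.583, -0.098], [0.636, 0.076]]
screwdriver 0.63 [[0.562, -0.053], [0.564, -0.162], [0.535, -0.149], [0.535, -0.042]]
solder_reel 0.77 [[0.716, 0.131], [0.66, 0.108], [0.616, 0.186], [0.667, 0.208]]
[[ 0.269 -0.496  0.003]
 [ 0.27   0.467  0.003]
 [ 0.695  0.483  0.003]]
rack top front [[ 0.67  -0.286  0.089]
 [ 0.466 -0.3    0.089]] [[ 0.665 -0.275  0.089]
 [ 0.466 -0.296  0.089]]
```

```bash
cat >> h.py <<'E'
def plan(targets):  # (x,y,z, yaw deg of tool y)
    s=ctrl.state(); r=R.from_quat(s['eef_rot'],scalar_first=True).as_matrix(); e=s['eef_pos']
    a=np.degrees(np.arctan2(r[1,1],r[0,1]))
    print('t',s['time'],'at',np.round(e,4),'yaw',round(a,2),'zaxis',np.round(r[:,2],3),'q',np.round(s['q'],2),'gap',round(s['finger_gap'],3),'F',np.round(s['wrist_force'],1),s['finger_force'])
    for x,y,z,w in targets:
        d=r.T@(np.array([x,y,z])-e); print('tx %.1f ty %.1f tz %.1f spin %.3f'%(*(d*1000),(a-w)/10))
E
python3 -c "
from h import *
plan([(.637,-.245,.15,4.6)])"
```

```text
t 2.3 at [0.1687 0.5235 0.2055] yaw 72.14 zaxis [ 0.  0. -1.] q [ 1.16  0.09  1.37  0.    1.68 -0.1 ] gap 0.999 F [-0.7  0.3  0.2] 0.0
tx -681.5 ty -587.8 tz 55.4 spin 6.754
```

Call:
{"name": "arm_command", "arguments": {
  "increments": [
    {"jaw": 0.5, "tx": -682, "ty": -588, "tz": 0, "spin": 6.75},
    {"jaw": 0.5, "tx": -682, "ty": -588, "tz": 0, "spin": 6.75},
    {"jaw": 0.5, "tx": -682, "ty": -588, "tz": 0, "spin": 6.75},
    {"jaw": 0.5, "tx": -682, "ty": -588, "tz": 0, "spin": 6.75},
    {"jaw": 0.5, "tx": -682, "ty": -588, "tz": 0, "spin": 6.75},
    {"jaw": 0.5, "tx": -682, "ty": -588, "tz": 0, "spin": 6.75},
    {"jaw": 0.5, "tx": -682, "ty": -588, "tz": 0, "spin": 6.75},
    {"jaw": 0.5, "tx": -682, "ty": -588, "tz": 0, "spin": 6.75},
    {"jaw": 0.5, "tx": -682, "ty": -588, "tz": 0, "spin": 6.75},
    {"jaw": 0.5, "tx": -682, "ty": -588, "tz": 0, "spin": 6.75},
    {"jaw": 0.5, "tx": -682, "ty": -588, "tz": 0, "spin": 6.75},
    {"jaw": 0.5, "tx": -682, "ty": -588, "tz": 0, "spin": 6.75},
    {"jaw": 0.5, "tx": -682, "ty": -588, "tz": 0, "spin": 6.75},
    {"jaw": 0.5, "tx": -682, "ty": -588, "tz": 0, "spin": 6.75},
    {"jaw": 0.5, "tx": -682, "ty": -588, "tz": 55, "spin": 6.75},
    {"jaw": 0.5, "tx": -682, "ty": -588, "tz": 55, "spin": 6.75},
    {"jaw": 0.5, "tx": -682, "ty": -588, "tz": 55, "spin": 6.75}
  ]
}}

```text
time: 4.42
eef_pos: [0.6375, -0.2446, 0.1513]
eef_rot: [-0.0, 0.678, 0.735, 0.0]
wrist_force: [0.4, -0.3, 0.7]
finger_gap: 0.501
finger_force: 0.0
```

```bash
cat > e.py <<'E'
from h import *
np.set_printoptions(precision=4,suppress=True)
plan([])
w=snap('wrist'); save(w['image'],'w1.png',1.5)
print(w['xyz'],rot(w)[:,2])
for q in('inner_leg','leg_button','flat_tube'):
    for r in ctrl.regions_of(q,w)[:1]:
        m=r['region'].astype(np.uint8); b=cv2.boxPoints(cv2.minAreaRect(cv2.findNonZero(m)))
        print(q,r['conf'],r['rect'],onz(w,b,.057)[:,:2].tolist())
E
python3 e.py
```

```text
t 4.425 at [ 0.6375 -0.2446  0.1513] yaw 4.66 zaxis [ 0.     0.001 -1.   ] q [-0.45  0.4   1.1   0.    1.64 -0.53] gap 0.501 F [ 0.4 -0.3  0.7] 0.0
[ 0.632  -0.1781  0.3302] [ 0.018  -0.2271 -0.9737]
inner_leg 0.68 [234.4, 114.7, 260.5, 235.8] [[0.6258030164585522, -0.29368587733463447], [0.6208516152811417, -0.17079274086267587], [0.6430089022574856, -0.1696593438387839], [0.650285019583838, -0.29250267196725455]]
leg_button 0.66 [238.3, 112.8, 261.5, 238.7] [[0.6264099452565693, -0.29374812751573737], [0.6198906382604837, -0.17107131835794193], [0.6420448282711776, -0.16965401056068738], [0.650884863903764, -0.29221810477685994]]
flat_tube 0.57 [166.7, 122.3, 201.7, 236.2] [[0.5494784323652337, -0.18171970364134285], [0.5811220471688985, -0.1783992813250427], [0.5890472716107994, -0.2973727705451681], [0.5542108544067654, -0.301332749016472]]
```

View pics/w1.png

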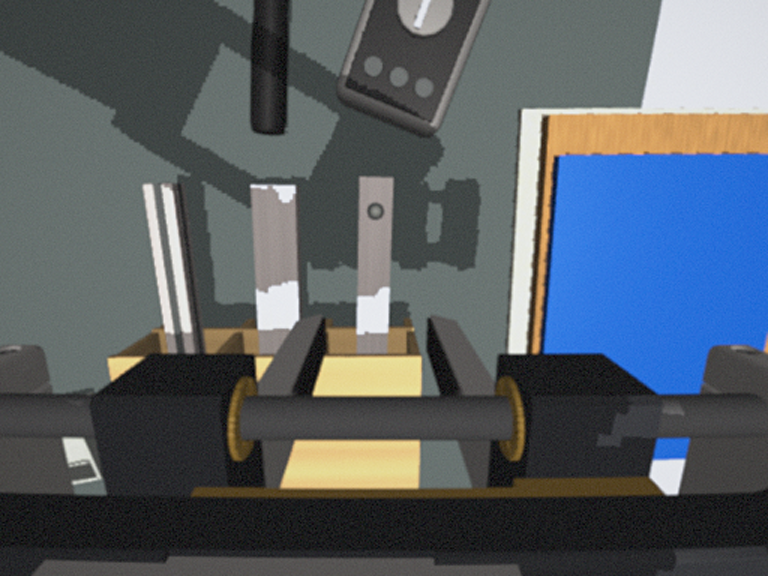

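```bash
python3 -c "
from h import *
plan([(.635,-.25,.038,4.2)])"
```

```text
t 4.625 at [ 0.6384 -0.2446  0.1539] yaw 4.72 zaxis [ 0.005 -0.002 -1.   ] q [-0.45  0.4   1.1   0.    1.64 -0.53] gap 0.501 F [ 0.1 -0.3 -0.4] 0.0
tx -4.8 ty -4.3 tz 115.9 spin 0.052
```

Call:
{"name": "arm_command", "arguments": {
  "increments": [
    {"jaw": 0.5, "tx": -5, "ty": -3, "tz": 60, "spin": 0.05},
    {"jaw": 0.5, "tx": -5, "ty": -3, "tz": 100, "spin": 0.05},
    {"jaw": 0.5, "tx": -5, "ty": -3, "tz": 112, "spin": 0.05},
    {"jaw": 0.5, "tx": -5, "ty": -3, "tz": 112, "spin": 0.05},
    {"jaw": 0, "tx": -5, "ty": -3, "tz": 112, "spin": 0.05},
    {"jaw": 0, "tx": -5, "ty": -3, "tz": 112, "spin": 0.05},
    {"jaw": 0, "tx": -5, "ty": -3, "tz": 112, "spin": 0.05},
    {"jaw": 0, "tx": -5, "ty": -3, "tz": 112, "spin": 0.05},
    {"jaw": 0, "tx": -5, "ty": -3, "tz": 112, "spin": 0.05}
  ],
  "force": 50
}}

```text
time: 5.75
eef_pos: [0.6356, -0.2509, 0.0399]
eef_rot: [0.001, 0.681, 0.732, 0.0]
wrist_force: [-0.7, -0.3, 5.8]
finger_gap: 0.23
finger_force: 49.9
```

```bash
python3 -c "
from h import *
for i in range(1): plan([(.635-.0165,-.25+.225,.052,4.2)])
from cell import ctrl
print(ctrl.state()['eef_pos'])"
```

```text
t 5.75 at [ 0.6356 -0.2509  0.0399] yaw 4.14 zaxis [ 0.002 -0.001 -1.   ] q [-0.46  0.46  1.25  0.    1.44 -0.53] gap 0.23 F [-0.7 -0.3  5.8] 49.949321150779724
tx 226.5 ty -0.7 tz -12.3 spin -0.006
[ 0.63562269 -0.25088833  0.03990624]
```

Call:
{"name": "arm_command", "arguments": {
  "increments": [
    {"jaw": 0, "tz": -12},
    {"jaw": 0, "tx": 15, "tz": -13},
    {"jaw": 0, "tx": 45, "tz": -13},
    {"jaw": 0, "tx": 80, "tz": -13},
    {"jaw": 0, "tx": 120, "tz": -13},
    {"jaw": 0, "tx": 160, "tz": -13},
    {"jaw": 0, "tx": 200, "tz": -13},
    {"jaw": 0, "tx": 228, "tz": -13},
    {"jaw": 0, "tx": 235, "tz": -20},
    {"jaw": 0, "tx": 235, "tz": -60},
    {"jaw": 0, "tx": 235, "tz": -90},
    {"jaw": 0, "tx": 235, "tz": -90}
  ],
  "force": 55
}}

```text
validation failed for argument at $.in...
```

```bash
cat > f.py <<'E'
from h import *
plan([(.41,-.015,.13,-7.7)])
p=snap('scene'); d=snap('side')
def crop(p,x,y,w,h):
    i=cv2.cvtColor(p['image'],cv2.COLOR_RGB2BGR)[y:y+h,x:x+w]
    return cv2.resize(i,(400,300),interpolation=cv2.INTER_CUBIC)
cv2.imwrite('pics/f.png',np.hstack([crop(p,130,80,240,180),crop(d,130,80,240,180)]))
E
python3 f.py
```

```text
t 5.75 at [ 0.6356 -0.2509  0.0399] yaw 4.14 zaxis [ 0.002 -0.001 -1.   ] q [-0.46  0.46  1.25  0.    1.44 -0.53] gap 0.23 F [-0.7 -0.3  5.8] 49.949321150779724
tx 251.5 ty -207.8 tz -90.8 spin 1.184
```

View pics/f.png

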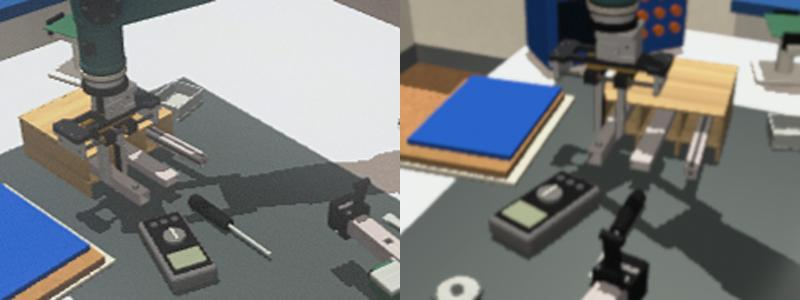

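The picture shows the gripper holding the leg just in front of the rack; the move was refused because all fields must be present. I send it again in full.

Call:
{"name": "arm_command", "arguments": {
  "increments": [
    {"jaw": 0, "tx": 0, "ty": 0, "tz": -12, "spin": 0},
    {"jaw": 0, "tx": 15, "ty": 0, "tz": -13, "spin": 0},
    {"jaw": 0, "tx": 45, "ty": 0, "tz": -13, "spin": 0},
    {"jaw": 0, "tx": 80, "ty": 0, "tz": -13, "spin": 0},
    {"jaw": 0, "tx": 120, "ty": 0, "tz": -13, "spin": 0},
    {"jaw": 0, "tx": 160, "ty": 0, "tz": -13, "spin": 0},
    {"jaw": 0, "tx": 200, "ty": 0, "tz": -13, "spin": 0},
    {"jaw": 0, "tx": 228, "ty": 0, "tz": -13, "spin": 0},
    {"jaw": 0, "tx": 235, "ty": 0, "tz": -20, "spin": 0},
    {"jaw": 0, "tx": 235, "ty": 0, "tz": -60, "spin": 0},
    {"jaw": 0, "tx": 235, "ty": 0, "tz": -90, "spin": 0},
    {"jaw": 0, "tx": 235, "ty": 0, "tz": -90, "spin": 0}
  ],
  "force": 55
}}

```text
time: 7.35
eef_pos: [0.62, -0.017, 0.1322]
eef_rot: [0.003, 0.681, 0.732, 0.002]
wrist_force: [0.1, -0.5, -2.3]
finger_gap: 0.228
finger_force: 54.9
```

```bash
python3 f.py
```

```text
t 7.35 at [ 0.62   -0.017   0.1322] yaw 4.1 zaxis [ 0.007 -0.001 -1.   ] q [-0.12  0.26  1.32 -0.    1.56 -0.19] gap 0.228 F [ 0.1 -0.5 -2.3] 54.944992661476135
tx 17.0 ty -209.3 tz 0.7 spin 1.180
```

View pics/f.png

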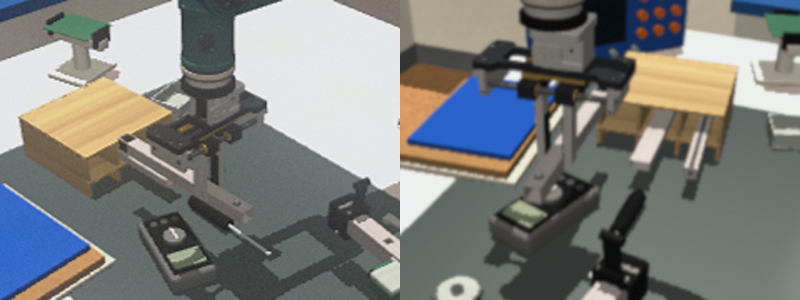

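Call:
{"name": "arm_command", "arguments": {
  "increments": [
    {"jaw": 0, "tx": 33, "ty": -50, "tz": 0, "spin": 0.5},
    {"jaw": 0, "tx": 33, "ty": -105, "tz": 0, "spin": 1.18},
    {"jaw": 0, "tx": 33, "ty": -160, "tz": 0, "spin": 1.18},
    {"jaw": 0, "tx": 33, "ty": -200, "tz": 0, "spin": 1.18},
    {"jaw": 0, "tx": 33, "ty": -218, "tz": 20, "spin": 1.18},
    {"jaw": 0, "tx": 33, "ty": -218, "tz": 60, "spin": 1.18},
    {"jaw": 0, "tx": 33, "ty": -218, "tz": 95, "spin": 1.18},
    {"jaw": 0, "tx": 33, "ty": -218, "tz": 112, "spin": 1.18},
    {"jaw": 0, "tx": 33, "ty": -218, "tz": 119, "spin": 1.18},
    {"jaw": 0, "tx": 33, "ty": -218, "tz": 123, "spin": 1.18},
    {"jaw": 0, "tx": 33, "ty": -218, "tz": 123, "spin": 1.18}
  ]
}}

```text
time: 8.82
eef_pos: [0.3943, 0.0013, 0.0081]
eef_rot: [-0.004, 0.753, 0.658, -0.004]
wrist_force: [-17.9, 1.2, 27.2]
finger_gap: 0.229
finger_force: 55.0
```

```bash
python3 -c "
from h import *
plan([])"
```

```text
t 8.825 at [0.3943 0.0013 0.0081] yaw -7.66 zaxis [-0.01   0.001 -1.   ] q [-0.14 -0.13  1.99 -0.    1.29 -0.01] gap 0.229 F [-17.9   1.2  27.2] 54.95896339416504
```

Call:
{"name": "arm_command", "arguments": {
  "increments": [
    {"jaw": 0.1, "tx": 0, "ty": 0, "tz": -2, "spin": 0},
    {"jaw": 0.45, "tx": 0, "ty": 0, "tz": -2, "spin": 0},
    {"jaw": 0.45, "tx": 0, "ty": 0, "tz": -2, "spin": 0},
    {"jaw": 0.45, "tx": 0, "ty": 0, "tz": -40, "spin": 0},
    {"jaw": 0.45, "tx": 0, "ty": 0, "tz": -80, "spin": 0},
    {"jaw": 0.45, "tx": -80, "ty": 0, "tz": -100, "spin": 0},
    {"jaw": 0.45, "tx": -140, "ty": 0, "tz": -120, "spin": 0},
    {"jaw": 0.45, "tx": -150, "ty": 0, "tz": -120, "spin": 0},
    {"jaw": 0.45, "tx": -150, "ty": 0, "tz": -120, "spin": 0}
  ],
  "force": 55
}}

```text
time: 9.95
eef_pos: [0.3782, -0.1494, 0.1257]
eef_rot: [0.0, 0.754, 0.657, 0.0]
wrist_force: [-0.1, 0.5, 0.2]
finger_gap: 0.449
finger_force: 0.0
```

```bash
cat > g.py <<'E'
from h import *
import pickle
np.set_printoptions(precision=4,suppress=True)
plan([])
P={n:snap(n) for n in('wrist','scene','side')}
pickle.dump(P,open('Q.pkl','wb'))
for n in P:
  for r in ctrl.regions_of('inner_leg',P[n])[:1]:
    m=r['region'].astype(np.uint8); b=cv2.boxPoints(cv2.minAreaRect(cv2.findNonZero(m)))
    print(n,r['conf'],np.round(onz(P[n],b,.025)[:,:2],4).tolist())
def crop(p,x,y,w,h,o=(400,300)):
    i=cv2.cvtColor(p['image'],cv2.COLOR_RGB2BGR)[y:y+h,x:x+w]
    return cv2.resize(i,o,interpolation=cv2.INTER_CUBIC)
cv2.imwrite('pics/g.png',np.vstack([np.hstack([crop(P['scene'],200,120,200,150),crop(P['side'],170,80,240,180)]),np.hstack([crop(P['wrist'],0,0,512,384),crop(P['wrist'],150,100,200,150)])]))
E
python3 g.py
```

```text
t 9.95 at [ 0.3782 -0.1494  0.1257] yaw -7.9 zaxis [ 0.001 -0.    -1.   ] q [-0.52 -0.21  1.81  0.    1.54 -0.38] gap 0.449 F [-0.1  0.5  0.2] 0.0
wrist 0.56 [[0.3914, 0.0312], [0.4133, 0.0282], [0.384, -0.1979], [0.3577, -0.1943]]
scene 0.97 [[0.403, -0.1899], [0.351, -0.2124], [0.3886, 0.0396], [0.4339, 0.0537]]
side 0.62 [[0.4228, 0.0962], [0.3812, -0.2076], [0.3485, -0.187], [0.3966, 0.1063]]
```

View pics/g.png

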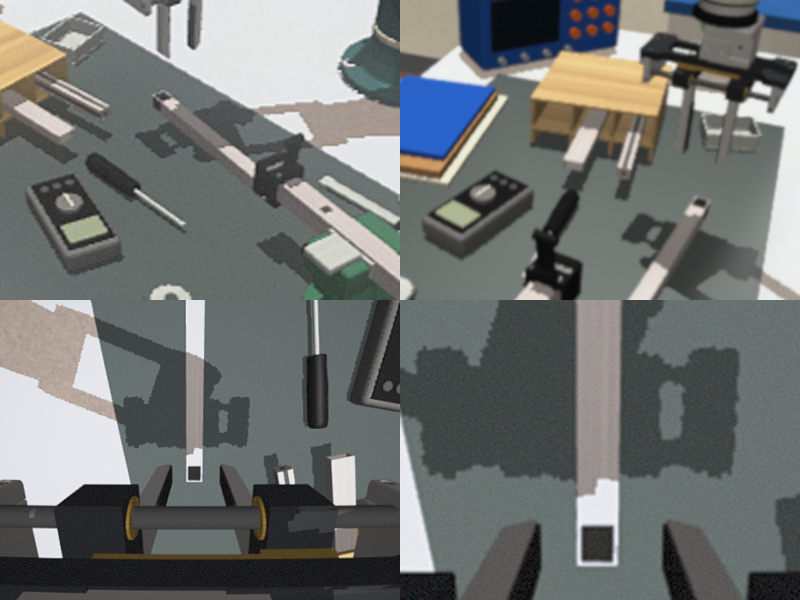

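Call:
{"name": "arm_command", "arguments": {
  "increments": [
    {"jaw": 0.45, "tx": 0, "ty": 0, "tz": -60, "spin": 0},
    {"jaw": 0.45, "tx": 60, "ty": 10, "tz": -114, "spin": 0},
    {"jaw": 0.45, "tx": 300, "ty": 50, "tz": -114, "spin": 0},
    {"jaw": 0.45, "tx": 300, "ty": 50, "tz": -114, "spin": 0},
    {"jaw": 0.45, "tx": 300, "ty": 50, "tz": -114, "spin": 0},
    {"jaw": 0.45, "tx": 300, "ty": 50, "tz": -114, "spin": 0},
    {"jaw": 0.45, "tx": 300, "ty": 50, "tz": -114, "spin": 0},
    {"jaw": 0.45, "tx": 300, "ty": 50, "tz": -114, "spin": 0}
  ]
}}

```text
time: 11.25
eef_pos: [0.4672, 0.1436, 0.239]
eef_rot: [-0.0, 0.752, 0.659, -0.001]
wrist_force: [0.2, -0.1, -0.1]
finger_gap: 0.451
finger_force: 0.0
```

```bash
cat > i.py <<'E'
from h import *
import pickle
plan([])
w=snap('wrist'); pickle.dump(w,open('W.pkl','wb'))
cv2.imwrite('pics/i.png',cv2.resize(cv2.cvtColor(w['image'],cv2.COLOR_RGB2BGR)[0:255,130:470],None,fx=2.35,fy=2.35,interpolation=cv2.INTER_CUBIC))
E
python3 i.py
```

```text
t 11.25 at [0.4672 0.1436 0.239 ] yaw -7.53 zaxis [-0.001 -0.001 -1.   ] q [ 0.18 -0.05  1.45 -0.    1.75  0.31] gap 0.451 F [ 0.2 -0.1 -0.1] 0.0
```

View pics/i.png

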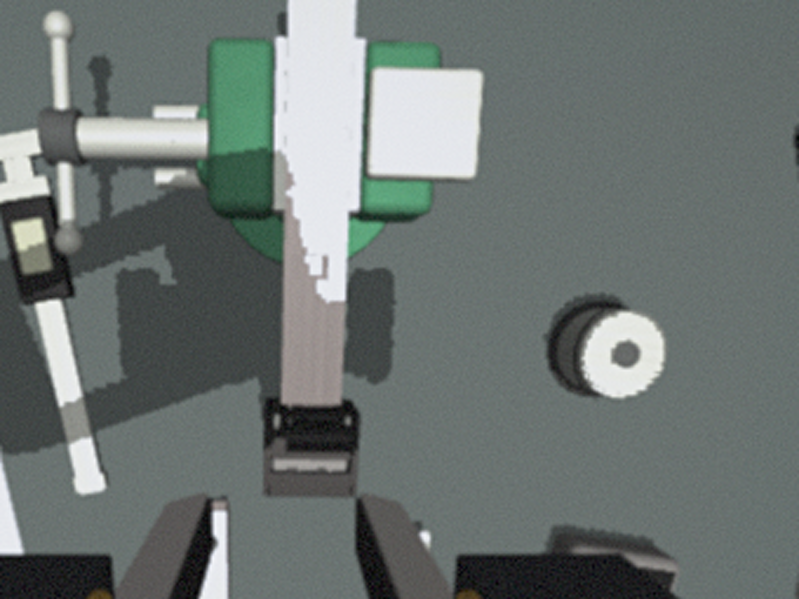

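Run:
```python
from h import *
import pickle
np.set_printoptions(precision=4,suppress=True)
w=pickle.load(open('W.pkl','rb'))
f=lambda L:[[x/2.35+130-.3,y/2.35-.3] for x,y in L]
a=onz(w,f([(312,385),(322.5,5),(317,265)]),.122);print(a)
d=a[1]-a[0];print('dir',np.degrees(np.arctan2(d[0],d[1])))
print('edges',onz(w,f([(282,385),(342,385),(288,5),(357,5)]),.122)[:,:2])
c=onz(w,f([(265,494),(356,494)]),.133);print('collar',c[:,:2],c.mean(0))
# mask-based column edge fit
g=cv2.cvtColor(w['image'],cv2.COLOR_RGB2HSV)
u=d/np.linalg.norm(d); h=a[2]; print('mouth from hole',h-u*.105)
for s in (0,.05,.1,.24): print(s, (a[0]+u*(s-.04-.01)))
print(w['xyz'],ctrl.state()['eef_pos'])
Q=pickle.load(open('Q.pkl','rb'))
for n in('scene','side'):
    p=Q[n];print(n,proj(p,[h,h-u*.065,h+u*.135]))
```

```text
[[0.4833 0.168  0.122 ]
 [0.5071 0.3254 0.122 ]
 [0.4921 0.2215 0.122 ]]
dir 8.598972616991299
edges [[0.4694 0.1698]
 [0.4972 0.1661]
 [0.4929 0.3273]
 [0.5213 0.3236]]
collar [[0.4549 0.1214]
 [0.4973 0.1158]] [0.4761 0.1186 0.133 ]
mouth from hole [0.4764 0.1177 0.122 ]
0 [0.4758 0.1185 0.122 ]
0.05 [0.4833 0.168  0.122 ]
0.1 [0.4908 0.2174 0.122 ]
0.24 [0.5117 0.3558 0.122 ]
[0.476  0.21   0.4178] [0.4672 0.1426 0.2392]
scene [[362.4849 225.7071]
 [344.2975 211.0597]
 [405.1819 260.0907]]
side [[234.7426 276.0368]
 [255.5529 251.153 ]
 [180.4753 340.4742]]
```

```bash
python3 -c "
from h import *
plan([(.378,-.1475,.126,-8.2),(.378,-.1475,.0065,-8.2)])"
```

```text
t 11.3 at [0.4672 0.1426 0.2392] yaw -7.64 zaxis [-0.001 -0.001 -1.   ] q [ 0.18 -0.05  1.45 -0.    1.75  0.31] gap 0.449 F [ 0.7 -0.7  0.6] 0.0
tx -299.3 ty -49.8 tz 113.5 spin 0.056
tx -299.2 ty -49.7 tz 233.0 spin 0.056
```

Call:
{"name": "arm_command", "arguments": {
  "increments": [
    {"jaw": 0.5, "tx": -60, "ty": -10, "tz": 0, "spin": 0.05},
    {"jaw": 0.5, "tx": -120, "ty": -20, "tz": 0, "spin": 0.05},
    {"jaw": 0.5, "tx": -180, "ty": -30, "tz": 20, "spin": 0.05},
    {"jaw": 0.5, "tx": -240, "ty": -40, "tz": 50, "spin": 0.05},
    {"jaw": 0.5, "tx": -299, "ty": -50, "tz": 90, "spin": 0.05},
    {"jaw": 0.5, "tx": -299, "ty": -50, "tz": 130, "spin": 0.05},
    {"jaw": 0.5, "tx": -299, "ty": -50, "tz": 180, "spin": 0.05},
    {"jaw": 0.5, "tx": -299, "ty": -50, "tz": 220, "spin": 0.05},
    {"jaw": 0.5, "tx": -299, "ty": -50, "tz": 232, "spin": 0.05},
    {"jaw": 0.5, "tx": -299, "ty": -50, "tz": 232, "spin": 0.05},
    {"jaw": 0.5, "tx": -299, "ty": -50, "tz": 232, "spin": 0.05},
    {"jaw": 0, "tx": -299, "ty": -50, "tz": 232, "spin": 0.05},
    {"jaw": 0, "tx": -299, "ty": -50, "tz": 232, "spin": 0.05},
    {"jaw": 0, "tx": -299, "ty": -50, "tz": 232, "spin": 0.05},
    {"jaw": 0, "tx": -299, "ty": -50, "tz": 232, "spin": 0.05},
    {"jaw": 0, "tx": -299, "ty": -50, "tz": 232, "spin": 0.05}
  ],
  "force": 60
}}

```text
time: 13.3
eef_pos: [0.3784, -0.1467, 0.0079]
eef_rot: [0.0, 0.756, 0.655, 0.0]
wrist_force: [-0.7, 1.6, 5.2]
finger_gap: 0.227
finger_force: 60.0
```

```bash
python3 -c "
from h import *
plan([(.4392,-.1343,.101,-8.3),(.4611,.0161,.101,-8.3)])"
```

```text
t 13.3 at [ 0.3784 -0.1467  0.0079] yaw -8.15 zaxis [ 0. -0. -1.] q [-0.51 -0.11  1.97 -0.    1.28 -0.37] gap 0.227 F [-0.7  1.6  5.2] 59.998950362205505
tx 20.9 ty 58.4 tz -93.1 spin 0.015
tx 172.9 ty 58.8 tz -93.1 spin 0.015
```

Call:
{"name": "arm_command", "arguments": {
  "increments": [
    {"jaw": 0, "tx": 0, "ty": 0, "tz": -20, "spin": 0},
    {"jaw": 0, "tx": 0, "ty": 0, "tz": -50, "spin": 0},
    {"jaw": 0, "tx": 0, "ty": 10, "tz": -80, "spin": 0},
    {"jaw": 0, "tx": 0, "ty": 30, "tz": -94, "spin": 0},
    {"jaw": 0, "tx": 5, "ty": 50, "tz": -94, "spin": 0},
    {"jaw": 0, "tx": 15, "ty": 58, "tz": -94, "spin": 0},
    {"jaw": 0, "tx": 15, "ty": 58, "tz": -94, "spin": 0},
    {"jaw": 0, "tx": 15, "ty": 58, "tz": -94, "spin": 0}
  ]
}}

```text
time: 14.3
eef_pos: [0.4369, -0.1398, 0.1008]
eef_rot: [-0.001, 0.756, 0.655, -0.0]
wrist_force: [-0.6, -0.9, -1.4]
finger_gap: 0.23
finger_force: 60.0
```

```bash
cat > j.py <<'E'
from h import *
import pickle
np.set_printoptions(precision=4,suppress=True)
plan([(.4392,-.1343,.101,-8.3),(.4611,.0161,.101,-8.3)])
P=[snap('scene'),snap('side')]; pickle.dump(P,open('J.pkl','wb'))
out=[]
# predicted button top/tip for the leg if level
u=np.array([np.sin(np.radians(8.3)),np.cos(np.radians(8.3)),0]); m=np.array([.476,.118,.108])
for p,(x,y,w,h) in zip(P,((240,120,120,180),(215,130,120,180))):
    i=cv2.cvtColor(p['image'],cv2.COLOR_RGB2BGR)[y:y+h,x:x+w]
    out.append(cv2.resize(i,(400,600),interpolation=cv2.INTER_CUBIC))
cv2.imwrite('pics/j%d.png'%(ctrl.state()['time']*100),np.hstack(out))
e=ctrl.state()['eef_pos']; g=np.array([e[0],e[1],.108])
tip=g+u*.230; print('tip pred',tip)
for p,o in zip(P,((240,120),(215,130))):
    k=400/120
    for n,X in(('tiptop',tip+[0,0,.011]),('button',tip-u*.022+[0,0,.019]),('foot',g-u*.05+[0,0,.011])):
        print(n,(proj(p,X)[0]-o+.5)*k)
E
python3 j.py; ls pics
```

```text
t 14.3 at [ 0.4369 -0.1398  0.1008] yaw -8.14 zaxis [-0.002  0.    -1.   ] q [-0.43 -0.07  1.74 -0.    1.47 -0.29] gap 0.23 F [-0.6 -0.9 -1.4] 59.991411566734314
tx 5.7 ty 1.5 tz -0.2 spin 0.016
tx 157.7 ty 1.8 tz -0.2 spin 0.016
tip pred [0.4703 0.0876 0.108 ]
tiptop [289.6662 258.5664]
button [272.2676 235.7272]
foot [87.4642 97.1088]
tiptop [204.5037 332.412 ]
button [223.547  298.5362]
foot [388.2776 105.6347]
a.png
a0.png
a1.png
b.png
f.png
g.png
i.png
j1440.png
w1.png
```

View pics/j1440.png

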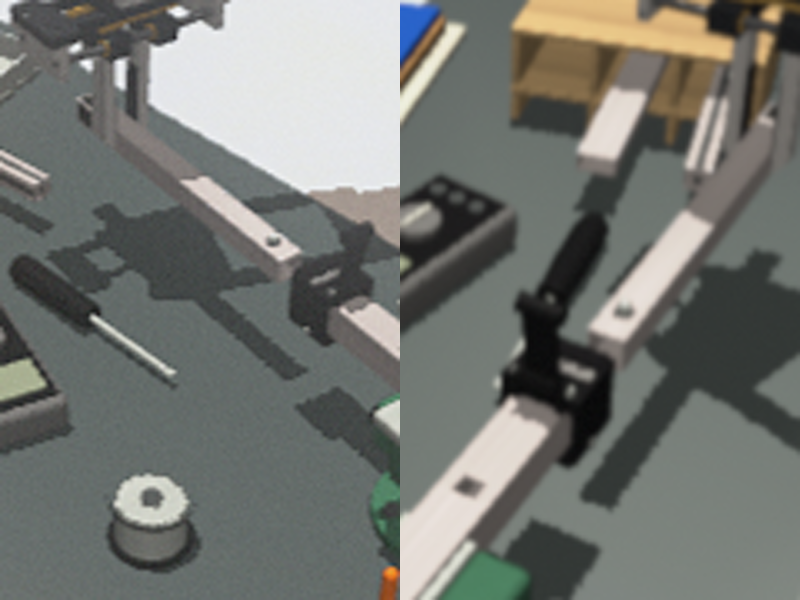

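Call:
{"name": "arm_command", "arguments": {
  "increments": [
    {"jaw": 0, "tx": 10, "ty": 1, "tz": 0, "spin": 0.02},
    {"jaw": 0, "tx": 20, "ty": 1, "tz": 0, "spin": 0.02},
    {"jaw": 0, "tx": 30, "ty": 1, "tz": 0, "spin": 0.02},
    {"jaw": 0, "tx": 36, "ty": 1, "tz": 0, "spin": 0.02},
    {"jaw": 0, "tx": 42, "ty": 1, "tz": 0, "spin": 0.02},
    {"jaw": 0, "tx": 48, "ty": 1, "tz": 0, "spin": 0.02},
    {"jaw": 0, "tx": 48, "ty": 1, "tz": 0, "spin": 0.02}
  ]
}}

```text
time: 15.28
eef_pos: [0.4457, -0.0923, 0.1015]
eef_rot: [-0.0, 0.757, 0.654, 0.0]
wrist_force: [-0.3, 0.2, -0.7]
finger_gap: 0.228
finger_force: 60.0
```

```bash
python3 -c "
from h import *
plan([(.4611,.0161,.101,-8.3)]); print(ctrl.state()['wrist_torque'])"
```

```text
t 15.275 at [ 0.4457 -0.0923  0.1015] yaw -8.33 zaxis [ 0.  0. -1.] q [-0.33 -0.08  1.75  0.    1.48 -0.18] gap 0.228 F [-0.3  0.2 -0.7] 59.99167799949646
tx 109.5 ty -0.5 tz 0.5 spin -0.003
[-0.16359378  0.12318311 -0.02441796]
```

Call:
{"name": "arm_command", "arguments": {
  "increments": [
    {"jaw": 0, "tx": 6, "ty": 0, "tz": 0, "spin": 0},
    {"jaw": 0, "tx": 12, "ty": 0, "tz": 0, "spin": 0},
    {"jaw": 0, "tx": 18, "ty": 0, "tz": 0, "spin": 0},
    {"jaw": 0, "tx": 24, "ty": 0, "tz": 0, "spin": 0},
    {"jaw": 0, "tx": 30, "ty": 0, "tz": 0, "spin": 0}
  ]
}}

```text
time: 15.9
eef_pos: [0.4499, -0.0643, 0.1016]
eef_rot: [0.001, 0.757, 0.653, -0.001]
wrist_force: [-1.1, -9.1, -1.0]
finger_gap: 0.226
finger_force: 60.0
```

```bash
python3 -c "
from h import *
plan([(.4611,.0161,.101,-8.3)]); print(ctrl.state()['wrist_torque'])"
```

```text
t 15.9 at [ 0.4499 -0.0643  0.1016] yaw -8.39 zaxis [-0.    -0.004 -1.   ] q [-0.26 -0.08  1.75 -0.    1.47 -0.12] gap 0.226 F [-1.1 -9.1 -1. ] 59.99177634716034
tx 81.2 ty -0.7 tz 0.3 spin -0.009
[-1.69665071  0.38409219  0.01863467]
```

Call:
{"name": "arm_command", "arguments": {
  "increments": [
    {"jaw": 0, "tx": 6, "ty": 0, "tz": 0, "spin": 0},
    {"jaw": 0, "tx": 12, "ty": 0, "tz": 0, "spin": 0},
    {"jaw": 0, "tx": 18, "ty": 0, "tz": 0, "spin": 0},
    {"jaw": 0, "tx": 24, "ty": 0, "tz": 0, "spin": 0},
    {"jaw": 0, "tx": 30, "ty": 0, "tz": 0, "spin": 0}
  ]
}}

```text
time: 16.52
eef_pos: [0.4543, -0.033, 0.1014]
eef_rot: [-0.0, 0.757, 0.654, -0.0]
wrist_force: [-0.6, -3.8, -2.2]
finger_gap: 0.232
finger_force: 60.0
```

```bash
python3 -c "
from h import *
plan([(.4611,.0161,.101,-8.3)]); print(ctrl.state()['wrist_torque'])"
```

```text
t 16.525 at [ 0.4543 -0.033   0.1014] yaw -8.36 zaxis [-0. -0. -1.] q [-0.2  -0.08  1.75 -0.    1.48 -0.05] gap 0.232 F [-0.6 -3.8 -2.2] 59.99152421951294
tx 49.5 ty -0.4 tz 0.4 spin -0.006
[-0.92177547  0.21784315  0.00790671]
```

Call:
{"name": "arm_command", "arguments": {
  "increments": [
    {"jaw": 0, "tx": 7, "ty": 0, "tz": 0, "spin": 0},
    {"jaw": 0, "tx": 14, "ty": 0, "tz": 0, "spin": 0},
    {"jaw": 0, "tx": 21, "ty": 0, "tz": 0, "spin": 0},
    {"jaw": 0, "tx": 28, "ty": 0, "tz": 0, "spin": 0},
    {"jaw": 0, "tx": 34, "ty": 0, "tz": 0, "spin": 0},
    {"jaw": 0, "tx": 38, "ty": 0, "tz": 0, "spin": 0}
  ]
}}

```text
time: 17.27
eef_pos: [0.4599, 0.0048, 0.1014]
eef_rot: [-0.0, 0.757, 0.654, 0.0]
wrist_force: [0.0, -3.2, -0.8]
finger_gap: 0.233
finger_force: 60.0
```

```bash
python3 -c "
from h import *
plan([(.4611,.0161,.101,-8.3)]); print(ctrl.state()['wrist_torque'])"
```

```text
t 17.275 at [0.4599 0.0048 0.1014] yaw -8.35 zaxis [-0.  0. -1.] q [-0.11 -0.07  1.74  0.    1.47  0.03] gap 0.233 F [ 0.  -3.2 -0.8] 59.99143660068512
tx 11.4 ty -0.4 tz 0.4 spin -0.005
[-0.87963435  0.19998729 -0.01090273]
```

Call:
{"name": "arm_command", "arguments": {
  "increments": [
    {"jaw": 0, "tx": 2, "ty": 0, "tz": 0, "spin": 0},
    {"jaw": 0, "tx": 4, "ty": 0, "tz": 0, "spin": 0},
    {"jaw": 0, "tx": 6, "ty": 0, "tz": 0, "spin": 0},
    {"jaw": 0, "tx": 8, "ty": 0, "tz": 0, "spin": 0},
    {"jaw": 0, "tx": 8, "ty": 0, "tz": 0, "spin": 0}
  ]
}}

```text
time: 17.9
eef_pos: [0.4612, 0.0135, 0.1015]
eef_rot: [-0.001, 0.757, 0.654, 0.001]
wrist_force: [0.8, 0.9, -1.0]
finger_gap: 0.234
finger_force: 60.0
```

Call:
{"name": "arm_command", "arguments": {
  "increments": [
    {"jaw": 0, "tx": 1.5, "ty": 0, "tz": 0, "spin": 0},
    {"jaw": 0, "tx": 3, "ty": 0, "tz": 0, "spin": 0},
    {"jaw": 0, "tx": 3, "ty": 0, "tz": 0, "spin": 0}
  ]
}}

```text
time: 18.27
eef_pos: [0.4615, 0.0154, 0.1015]
eef_rot: [-0.0, 0.757, 0.654, 0.0]
wrist_force: [-0.1, 0.6, -0.3]
finger_gap: 0.228
finger_force: 60.0
```

Call:
{"name": "arm_command", "arguments": {
  "increments": [
    {"jaw": 0, "tx": 1, "ty": 0, "tz": 0, "spin": 0},
    {"jaw": 0, "tx": 2, "ty": 0, "tz": 0, "spin": 0},
    {"jaw": 0, "tx": 2, "ty": 0, "tz": 0, "spin": 0}
  ]
}}

```text
time: 18.65
eef_pos: [0.4617, 0.0169, 0.1015]
eef_rot: [0.0, 0.757, 0.654, -0.0]
wrist_force: [-0.6, -0.5, -0.6]
finger_gap: 0.228
finger_force: 60.0
```

Call:
{"name": "arm_command", "arguments": {
  "increments": [
    {"jaw": 0, "tx": 1, "ty": 0, "tz": 0, "spin": 0},
    {"jaw": 0, "tx": 2, "ty": 0, "tz": 0, "spin": 0},
    {"jaw": 0, "tx": 2, "ty": 0, "tz": 0, "spin": 0}
  ]
}}

```text
time: 19.02
eef_pos: [0.4618, 0.0173, 0.1015]
eef_rot: [0.001, 0.757, 0.653, -0.001]
wrist_force: [-1.2, -5.6, -0.1]
finger_gap: 0.23
finger_force: 60.0
```

```bash
cat > k.py <<'E'
from h import *
plan([])
out=[]
for n,(x,y,w,h) in (('scene',(315,185,80,60)),('side',(205,225,80,60))):
    i=cv2.cvtColor(snap(n)['image'],cv2.COLOR_RGB2BGR)[y:y+h,x:x+w]
    out.append(cv2.resize(i,(400,300),interpolation=cv2.INTER_CUBIC))
cv2.imwrite('pics/k.png',np.hstack(out))
E
python3 k.py
```

```text
t 19.025 at [0.4618 0.0173 0.1015] yaw -8.4 zaxis [-0.001 -0.004 -1.   ] q [-0.08 -0.06  1.73 -0.    1.47  0.06] gap 0.23 F [-1.2 -5.6 -0.1] 59.99171555042267
```

Call:
{"name": "arm_command", "arguments": {
  "increments": [
    {"jaw": 0, "tx": -2, "ty": 0, "tz": 0, "spin": 0},
    {"jaw": 0, "tx": -4, "ty": 0, "tz": 0, "spin": 0},
    {"jaw": 0, "tx": -6, "ty": 0, "tz": 0, "spin": 0},
    {"jaw": 0, "tx": -6, "ty": 0, "tz": 0, "spin": 0}
  ]
}}

```text
time: 19.62
eef_pos: [0.4612, 0.0136, 0.1015]
eef_rot: [-0.0, 0.757, 0.654, 0.0]
wrist_force: [-0.1, -0.1, -1.7]
finger_gap: 0.226
finger_force: 60.0
```

Call:
{"name": "arm_command", "arguments": {
  "increments": [
    {"jaw": 0, "tx": -1, "ty": 0, "tz": 0, "spin": 0},
    {"jaw": 0, "tx": -2, "ty": 0, "tz": 0, "spin": 0},
    {"jaw": 0, "tx": -2, "ty": 0, "tz": 0, "spin": 0}
  ]
}}

```text
time: 20.0
eef_pos: [0.4611, 0.0132, 0.1015]
eef_rot: [-0.001, 0.757, 0.654, 0.002]
wrist_force: [0.8, 6.4, -2.0]
finger_gap: 0.227
finger_force: 60.0
```

Call:
{"name": "arm_command", "arguments": {
  "increments": [
    {"jaw": 0, "tx": 3, "ty": 0, "tz": 0, "spin": 0},
    {"jaw": 0.45, "tx": 3, "ty": 0, "tz": 0, "spin": 0},
    {"jaw": 0.45, "tx": 3, "ty": 0, "tz": 0, "spin": 0},
    {"jaw": 0.45, "tx": 3, "ty": 0, "tz": -30, "spin": 0},
    {"jaw": 0.45, "tx": 3, "ty": 0, "tz": -62, "spin": 0},
    {"jaw": 0, "tx": 20, "ty": 0, "tz": -62, "spin": 0},
    {"jaw": 0, "tx": 50, "ty": 0, "tz": -62, "spin": 0},
    {"jaw": 0, "tx": 80, "ty": 0, "tz": -62, "spin": 0},
    {"jaw": 0, "tx": 95, "ty": 0, "tz": -62, "spin": 0},
    {"jaw": 0, "tx": 95, "ty": 0, "tz": -62, "spin": 0},
    {"jaw": 0, "tx": 95, "ty": 0, "tz": -62, "spin": 0}
  ],
  "force": 20
}}

```text
time: 21.38
eef_pos: [0.4745, 0.1047, 0.163]
eef_rot: [-0.0, 0.757, 0.654, -0.0]
wrist_force: [0.6, -0.1, -0.4]
finger_gap: 0.005
finger_force: 0.0
```

Run:
```python
from h import *
u=np.array([np.sin(np.radians(8.3)),np.cos(np.radians(8.3))]); m=np.array([.476,.118])
T=[(-5,56),(58,56),(64,45),(68,36),(70,32),(70,29)]
plan([(*(m+u*s/1000),.108+h/1000,-8.3) for s,h in T])
```

```text
t 21.375 at [0.4745 0.1047 0.163 ] yaw -8.38 zaxis [-0.001 -0.001 -1.   ] q [ 0.1  -0.04  1.59 -0.    1.6   0.25] gap 0.005 F [ 0.6 -0.1 -0.4] 0.0
tx 8.4 ty -0.4 tz -1.0 spin -0.008
tx 71.4 ty -0.5 tz -1.0 spin -0.008
tx 77.4 ty -0.5 tz 10.0 spin -0.008
tx 81.4 ty -0.5 tz 19.0 spin -0.008
tx 83.4 ty -0.5 tz 23.0 spin -0.008
tx 83.4 ty -0.5 tz 26.0 spin -0.008
```

Call:
{"name": "arm_command", "arguments": {
  "increments": [
    {"jaw": 0, "tx": 12, "ty": 0, "tz": 0, "spin": 0},
    {"jaw": 0, "tx": 24, "ty": 0, "tz": 0, "spin": 0},
    {"jaw": 0, "tx": 36, "ty": 0, "tz": 0, "spin": 0},
    {"jaw": 0, "tx": 48, "ty": 0, "tz": 0, "spin": 0},
    {"jaw": 0, "tx": 60, "ty": 0, "tz": 0, "spin": 0},
    {"jaw": 0, "tx": 71, "ty": 0, "tz": 0, "spin": 0},
    {"jaw": 0, "tx": 75, "ty": 0, "tz": 5, "spin": 0},
    {"jaw": 0, "tx": 78, "ty": 0, "tz": 11, "spin": 0},
    {"jaw": 0, "tx": 81, "ty": 0, "tz": 17, "spin": 0},
    {"jaw": 0, "tx": 83, "ty": 0, "tz": 21, "spin": 0},
    {"jaw": 0, "tx": 83, "ty": 0, "tz": 21, "spin": 0}
  ]
}}

```text
time: 22.75
eef_pos: [0.4861, 0.1855, 0.1412]
eef_rot: [0.001, 0.757, 0.653, -0.003]
wrist_force: [-1.3, -7.7, -1.8]
finger_gap: 0.004
finger_force: 3.0
```

Call:
{"name": "arm_command", "arguments": {
  "increments": [
    {"jaw": 0, "tx": 0, "ty": 0, "tz": 2, "spin": 0},
    {"jaw": 0, "tx": 0, "ty": 0, "tz": 3, "spin": 0},
    {"jaw": 0, "tx": 0, "ty": 0, "tz": 3, "spin": 0}
  ]
}}

```text
time: 23.12
eef_pos: [0.4862, 0.1858, 0.139]
eef_rot: [0.001, 0.757, 0.653, -0.002]
wrist_force: [-1.8, -6.7, -0.6]
finger_gap: 0.005
finger_force: 3.0
```

```bash
sed -i "s/(315,185,80,60)/(315,160,80,60)/;s/(205,225,80,60)/(205,205,100,75)/;s/(400,300)/(400,300)/;s/k.png/k2.png/" k.py; python3 k.py
```

```text
t 23.125 at [0.4862 0.1858 0.139 ] yaw -8.41 zaxis [-0.002 -0.004 -1.   ] q [ 0.26  0.05  1.55 -0.    1.55  0.41] gap 0.005 F [-1.8 -6.7 -0.6] 3.028254546225071
```

View pics/k2.png

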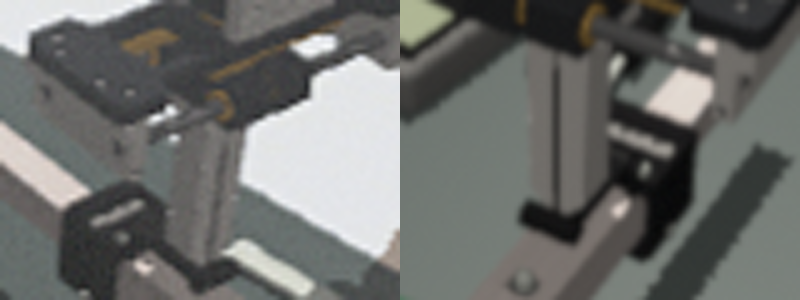

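Call:
{"name": "arm_command", "arguments": {
  "increments": [
    {"jaw": 0, "tx": -3, "ty": 0, "tz": -8, "spin": 0},
    {"jaw": 0, "tx": 0, "ty": 0, "tz": -15, "spin": 0},
    {"jaw": 0, "tx": 9, "ty": 0, "tz": -12, "spin": 0},
    {"jaw": 0, "tx": 9, "ty": 0, "tz": -5, "spin": 0},
    {"jaw": 0, "tx": 9, "ty": 0, "tz": -2, "spin": 0},
    {"jaw": 0, "tx": 9, "ty": 0, "tz": 0, "spin": 0},
    {"jaw": 0, "tx": 9, "ty": 0, "tz": 0, "spin": 0}
  ]
}}

```text
time: 24.1
eef_pos: [0.4881, 0.197, 0.1419]
eef_rot: [-0.0, 0.757, 0.654, 0.001]
wrist_force: [-3.3, 0.1, 10.6]
finger_gap: 0.005
finger_force: 5.1
```

Call:
{"name": "arm_command", "arguments": {
  "increments": [
    {"jaw": 0, "tx": 9, "ty": 0, "tz": -20, "spin": 0},
    {"jaw": 0, "tx": 9, "ty": 0, "tz": -70, "spin": 0},
    {"jaw": 0, "tx": 9, "ty": 0, "tz": -120, "spin": 0},
    {"jaw": 0, "tx": 9, "ty": 0, "tz": -120, "spin": 0},
    {"jaw": 0, "tx": 9, "ty": 0, "tz": -120, "spin": 0}
  ]
}}

```text
time: 24.72
eef_pos: [0.489, 0.205, 0.2582]
eef_rot: [-0.0, 0.757, 0.654, -0.001]
wrist_force: [0.4, -0.1, 0.1]
finger_gap: 0.006
finger_force: 0.0
```

Run:
```python
from h import *
np.set_printoptions(precision=3,suppress=True)
plan([])
P=[snap('scene'),snap('side')]
for p in P:
    for q in('clamp_lever','inner_leg'):
        print(q,[(r['conf'],r['rect']) for r in ctrl.regions_of(q,p)[:1]])
    u=np.array([np.sin(np.radians(8.3)),np.cos(np.radians(8.3)),0]); m=np.array([.476,.118,.108])
    print('flat lever tip exp',proj(p,[m+u*.036+[0,0,.026],m+u*.084+[0,0,.026], m+u*.083+[0,0,.036]]).tolist())
```

```text
t 24.725 at [0.489 0.205 0.258] yaw -8.37 zaxis [-0.002 -0.    -1.   ] q [0.29 0.04 1.32 0.   1.79 0.44] gap 0.006 F [ 0.4 -0.1  0.1] 0.0
clamp_lever [(0.44, [293.4, 175.7, 365.0, 225.7])]
inner_leg [(0.68, [291.5, 174.5, 363.5, 225.2])]
flat lever tip exp [[343.9671744626493, 206.27821463228983], [357.3826804985644, 216.8520716618125], [357.5748662010019, 213.32542667080483]]
clamp_lever [(0.82, [235.5, 238.5, 261.3, 265.1])]
inner_leg [(0.56, [234.9, 194.3, 306.7, 280.5])]
flat lever tip exp [[257.1827832573098, 244.54243966984023], [242.21635750015, 262.4336594657075], [242.5502585894467, 257.3728702833912]]
```

```bash
python3 -c "
from cell import ctrl
print(ctrl.sign_off())"
```

```text
the job is handed in; nothing more can be done
None
```

The stand leg is assembled and handed in at about 25 s of the 69 s allowed: the button is locked in the outer leg's hole (it resisted both a push and a pull), the clamp lever is pressed down to its stop, and the arm is clear. I did not re-measure the other stock and the bench items at the end, and the hand-in returned no verdict.

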